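Reset the office cart: every item to its matching pad, boards squared in the rack

TASK

Tidy the cart: put the stapler along the middle of the long rose pad, the cork tile in the middle of the large brown round pad, and stand the bell upright in the middle of the small yellow round pad. Stack the two boards flat in the little corner rack, white below and blue on top, both squared up snugly against its two orange fences. Leave the small cardboard box of staples where it is.

Things in the scene. Friction and masses are not known exactly. Their poses are not given: they have to be found in the camera images.
- stapler_mid (a point): Rose-gold stapler lying on its base. 130 long (its x) x 34 wide (its y) x 45 mm high; its rose-gold arm, 28 mm wide, fills heights 20 to 45 mm above its underside along the whole length and is the place to grip, across the width near the middle. The point is at its centre, 22.5 mm above its underside; z up.
- cork_mid (a point): Round cork tile lying flat, 64 mm across, 10 mm thick; gripped across its diameter. The point is at its centre, 5 mm above its underside; z up.
- bell_mid (a point): Small brass-coloured hand bell standing upright on its mouth, 52 mm across at the mouth, 72 mm high in all; the round black handle on its axis, 16 mm across, spans heights 33 to 72 mm above its foot and is the place to grip. The point is on its axis, 36 mm above its foot; z up.
- white_mid (a point): White rectangular board lying flat, 100 long (its x) x 60 wide (its y) x 10 mm thick, the same either way round; gripped across its 60 mm width. The point is at its centre, 5 mm above its underside; z up.
- blue_mid (a point): Blue rectangular board of the same size as the white one: 100 (its x) x 60 (its y) x 10 mm. The point is at its centre, 5 mm above its underside; z up.
- stapler_pad: Long rose-coloured felt pad fixed on the cart top, 154 (its x) x 58 (its y) x 2 mm thick, with the grey footprint of the stapler (130 x 34) in its middle; the stapler may lie either way round along it. Origin at the centre of its underside, on the cart top; z up.
- cork_pad: Large round brown felt pad fixed on the cart top, 90 mm across, 2 mm thick, with the cork tile's grey footprint in its middle. Origin at the centre of its underside; z up.
- bell_pad: Small round yellow felt pad fixed on the cart top, 74 mm across, 2 mm thick, with the bell's grey footprint in its middle. Origin at the centre of its underside; z up.
- rack: Fixed rack: dark green plate 112 (x) x 72 (y) x 4 mm, two orange fences, tops 22 mm above the cart. End fence: whole +x end, inner face x = +50 mm. Side fence: +y side, inner face y = +30 mm, only from x = +22 to +50, so fingers fit beside it. Origin on the cart top, below the centre of a board (long side along x) touching both fences; z up. Stacked board centres: 9, 19 mm above it.
- staples: Small closed cardboard box of staples, 45 x 32 x 22 mm high, a loose bystander at the left of the work. Origin at the centre of its underside.
There are look-alikes about, which are no part of the job. What is meant by the part that bears cork_mid is not green, red or turquoise, and is the smaller of those in its own colour.

How it is judged:
At the end, for the whole second after the job is handed in: Stapler flat on its pad: 12 mm of centre each way, 0.2 rad; cork tile flat, 13 mm of its pad's centre; bell upright, 12 mm of its pad's centre; white board flat on the rack, blue flat on it, each within 5 mm of both fences and 0.1 rad of square; all released, at rest (x of stapler_mid in the frame of stapler_pad between -0.012 and 0.012 m and y of stapler_mid in the frame of stapler_pad between -0.012 and 0.012 m and z of stapler_mid in the frame of stapler_pad between 0.02 and 0.029 m and angle between the x axis of stapler_mid and the x axis of stapler_pad, either way round below 0.2 rad and angle between each of stapler_mid, cork_mid, bell_mid, white_mid, blue_mid's own z axis and vertical below 0.1 rad and horizontal distance between cork_mid and cork_pad below 0.013 m and z of cork_mid in the frame of cork_pad between 0.003 and 0.011 m and horizontal distance between bell_mid and bell_pad below 0.012 m and z of bell_mid in the frame of bell_pad between 0.034 and 0.042 m and x of white_mid in the frame of rack between -0.005 and 0.003 m and y of white_mid in the frame of rack between -0.005 and 0.003 m and z of white_mid in the frame of rack between 0.006 and 0.012 m and angle between the x axis of each of white_mid, blue_mid and the x axis of rack, either way round below 0.1 rad and x of blue_mid in the frame of rack between -0.005 and 0.003 m and y of blue_mid in the frame of rack between -0.005 and 0.003 m and z of blue_mid in the frame of rack between 0.016 and 0.022 m and linear speed of each of stapler, cork, bell, white, blue below 0.02 m/s and contact force between each of stapler, cork, bell, white, blue and the fingers below 0.1 N); the robot touches nothing.
It fails at once if the box of staples is moved more than 25 mm (distance of staples from where it was at the start of the episode above 0.025 m).
It also fails if it takes over 136 s, if anything falls off the work surface, if the arm or the gripper's body presses on something with over 40 N, if the wrist force passes 120 N, or if a joint passes its speed limit or range.

ROBOT

A 6-joint arm with a two-finger parallel gripper is mounted at the origin on the work surface. World frame = base frame: x ahead of the robot, y to its left, z up, the work surface at z = 0. Lengths are in m, angles in rad, forces in N, time in s.
With the tool pointing down it reaches from about 0.3 to 0.875 m from the base axis. Payload 6.4 kg.
Tool frame: the origin (TCP) lies at the very end of the fingers, on their centre line; the grasp point (between the pads) lies 19 mm behind it (ctrl.hold_point_z is the distance from the TCP to the grasp point, in m); y points along the fingers, x is the direction in which the jaws open and shut, and the axes are right-handed (so a half turn about y gives the same grasp; the last joint's range is limited). The gripper opens to 85 mm and grips with 20 to 120 N. Pads are 22 mm wide; open, the fingers measure 114 mm over their backs; the gripper's body (76 mm by 85 mm) begins 54 mm behind the grasp point. The pads swing forward as they close: fully open they stand 13 mm farther back than shut.
Start: joints at [0.962, 0.181, 1.607, -0, 1.354, -0.206], TCP at [0.225, 0.529, 0.231] pointing down, gripper open.
Joint ranges: [-2.99, 2.99], [-0.89, 2.07], [0.3, 2.58], [-1.14, 4.28], [0, 2.63], [-3.12, 3.12]. Speed limits (rad/s): [2.57, 2.57, 3.01, 3.14, 3.14, 3.14].

INTERFACE

Orientations are given as a unit quaternion [w, x, y, z].
In Python, from bench import ctrl, imaging gives the robot as it stands.
- The arm moves only by the shell command python3 -m jog 'ROWS'. ROWS is JSON, a list of rows, each a list of 3 entries, a list of its own where there are three numbers: the shift along the tool's x, y, z in cm, then the turn, a rotation vector about the tool's x, y, z in rad, then the finger opening in cm, from 0 to 8.54. A call has 1 to 12 rows; each row shifts and turns the pose as measured when the row begins, along the tool's axes as they then stand; what a row does not reach is not made up. A row lasts 1/12 s, in which the tool goes at most 41.7 mm and 7.16 degrees, less where a joint would pass 70% of its speed; a pose out of reach is approached as far as the arm can. A call is refused whole if a number of a shift passes 4.17 or a number of a turn 0.125, either way. A call with a gripper value outside its range is refused whole. The fingers move at their own pace and stop on an object; the grip force is fixed at half the most. Time passes only in rows, so rows that do not move let the fingers close. It gives the time, the measured TCP pose, the force and the opening at its end, in the units of the state.
- ctrl.get_obs(): the state, without advancing time (a new reading comes with each control period).
- imaging.camera(name): name is "side" or "top"; returns a dict with "frame" (420x560x3 uint8, red, green, blue), "depth" (420x560 float32, m along the optical axis (not along the pixel's ray), 0 where there is no reading), "K" (3x3 intrinsics, pixels), "k1" (the pictures are not rectified: a ray, as slopes to the right and down, at radius r is drawn at 1 + k1 r^2 times it, then the intrinsics apply), "R" (3x3) and "t" (3): a world point X has camera coordinates R X + t. Camera axes: x right, y down, z forward; pixel columns grow to the right and rows downward; lengths in m; the calibration is good to about 2 mm. A picture is of the moment at which its call begins.
- ctrl.hand_in(): hands the job in, once; it reports no verdict.
The state is a dict: "time_s": time; "q": joint angles; "dq": joint speeds; "joint_efforts": joint torques, N m; "eef_pos": TCP position; "eef_rot": TCP orientation; "wrist_force": force on the tool from outside, world axes, zero at the start; "torque": the same for the moment, N m; "opening": opening from 0.0 (shut) to 1.0 (fully open).
Only numpy, scipy, OpenCV 4.12 (cv2) and the standard library are available. Lean on these libraries where they do the work, as an engineer would, in place of code of your own. Each camera call takes 0.05 s, during which the arm holds its last target. There are 200 camera calls.

## Working session

There is one attempt and no reset: what is moved stays moved. The work goes in short steps, Python scripts to look and compute and a shell command to move; the robot and the scene stay as the last step left them, time stands still between calls to the robot, and variables do not carry over. Pictures are saved under pics/ and viewed, about 12 in all and at most 16, crops included, and the job is handed in when it is done.

```bash
ls; mkdir -p pics; python3 - <<'E'
from bench import ctrl, imaging
import cv2, numpy as np
for n in("top","side"):
    c=imaging.camera(n); cv2.imwrite(f"pics/{n}0.png",cv2.cvtColor(c["frame"],cv2.COLOR_RGB2BGR))
    print(n,c["K"].tolist(),c["k1"],(-c["R"].T@c["t"]).round(3),c["R"].round(3).tolist())
o=ctrl.get_obs();print(o["time_s"],o["eef_pos"],o["eef_rot"],o["opening"],ctrl.hold_point_z)
E
```

```text
pics
top [[540.5903827122811, 0.0, 280.35163581178574], [0.0, 540.5903827122811, 215.94812065223243], [0.0, 0.0, 1.0]] 0.051814182625667636 [ 3.940e-01 -1.000e-03  1.602e+00] [[0.011, -1.0, 0.003], [-0.998, -0.011, -0.054], [0.054, -0.002, -0.999]]
side [[458.92211536962543, 0.0, 279.13758031019194], [0.0, 458.92211536962543, 204.82787792519278], [0.0, 0.0, 1.0]] -0.031115738368036622 [-0.024 -0.908  1.063] [[0.865, -0.501, -0.02], [-0.366, -0.605, -0.708], [0.342, 0.62, -0.706]]
0.1 [0.22507307 0.52856587 0.23046694] [-0.58971641  0.59012448  0.38932705 -0.39039993] 1.0014363592147075 0.0187
```

View pics/top0.png

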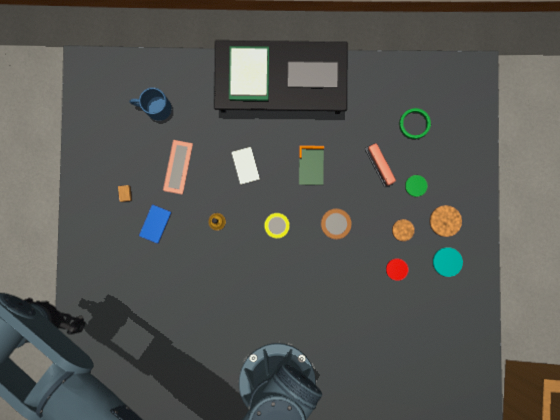

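View pics/side0.png

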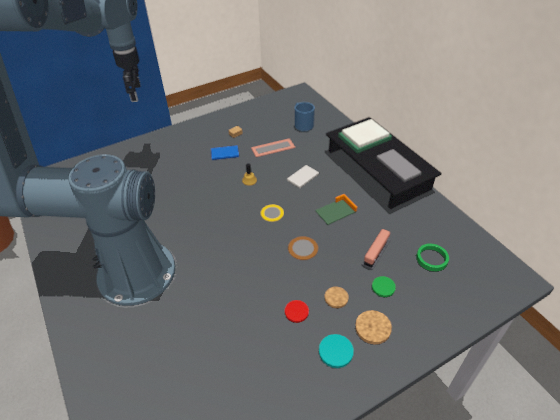

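Seen in the top picture: the stapler is at (381,165), blue board (155,224), white board (245,166) and bell (217,221). The targets are the rose pad (178,167), yellow pad (277,225), brown pad (336,223) and rack (312,166). The staples box is at (124,194).

Could be taken for the cork: small cork disc (404,230), large cork disc (446,221), green (417,186), red (397,269), turquoise (448,262). The smaller cork-coloured one, (404,230), fits. White look-alikes are on the tray at (249,72).

```bash
cat > h.py <<'E'
from bench import ctrl, imaging
import cv2, numpy as np
from scipy.spatial.transform import Rotation as Ro
def snap(n,fn=None,roi=None,s=4):
    c=imaging.camera(n); f=cv2.cvtColor(c["frame"],cv2.COLOR_RGB2BGR)
    if fn:
        g=f if roi is None else cv2.resize(f[roi[1]:roi[3],roi[0]:roi[2]],None,fx=s,fy=s,interpolation=cv2.INTER_CUBIC)
        cv2.imwrite("pics/"+fn,g)
    return c
def ray(c,px,z):
    p=cv2.undistortPoints(np.float64(px).reshape(-1,1,2),c["K"],np.array([c["k1"],0,0,0.]))[:,0]
    d=np.c_[p,np.ones(len(p))]@c["R"]; o=-c["R"].T@c["t"]
    return (o+d*((z-o[2])/d[:,2])[:,None])[:,:2]
def blob(c,roi,lo,hi,z,hull=True):
    x0,y0,x1,y1=roi
    hsv=cv2.cvtColor(c["frame"],cv2.COLOR_RGB2HSV)[y0:y1,x0:x1]
    m=cv2.inRange(hsv,np.array(lo),np.array(hi))
    k=max(cv2.findContours(m,cv2.RETR_EXTERNAL,cv2.CHAIN_APPROX_NONE)[0],key=cv2.contourArea)[:,0]+[x0,y0]
    w=ray(c,k,z); r=cv2.minAreaRect((w*1000).astype(np.float32))
    b=cv2.boxPoints(r); e=max((b[1]-b[0],b[2]-b[1]),key=np.linalg.norm)
    return np.array(r[0])/1000, np.degrees(np.arctan2(e[1],e[0]))%180, sorted(r[1])
def tool():
    o=ctrl.get_obs(); R=Ro.from_quat(np.roll(o["eef_rot"],-1)).as_matrix()
    return o,R
E
cat > m.py <<'E'
from h import *
c=snap("top","cork.png",(360,140,480,290),4)
S=[("stapler",(362,138,402,192),(0,60,60),(18,255,255),.045),("cork",(390,216,417,243),(5,80,60),(25,255,255),.01),
("bell",(203,208,231,236),(10,60,30),(35,255,255),.02),("white",(225,140,268,190),(0,0,140),(180,70,255),.01),
("blue",(130,195,180,250),(100,100,60),(130,255,255),.01),("rosepad",(155,130,200,205),(0,60,60),(18,255,255),.002),
("yel",(258,205,298,245),(22,100,80),(36,255,255),.002),("brown",(315,203,357,243),(5,80,50),(22,255,255),.002),
("rackplate",(290,140,335,195),(45,40,30),(90,255,255),.004),("fence",(290,140,335,195),(5,150,100),(22,255,255),.022),
("staples",(112,180,136,208),(5,80,50),(25,255,255),.022)]
for n,r,lo,hi,z in S:
    p,a,s=blob(c,r,lo,hi,z); print(n,p.round(4),round(a,1),np.round(s,1))
o,R=tool();print(R.round(3).tolist())
E
python3 m.py
```

```text
stapler [ 0.6315 -0.2955] 27.9 [ 33.5 128.3]
cork [ 0.443  -0.3651] 153.6 [63.8 64.7]
bell [0.4605 0.1822] 0.7 [49.7 49.8]
white [0.6287 0.1018] 16.0 [ 61.  101.1]
blue [0.4529 0.3645] 158.6 [ 63.3 102.6]
rosepad [0.6231 0.3026] 169.9 [ 61.7 157.4]
yel [0.4514 0.0066] 0.6 [74.1 74.1]
brown [ 0.4593 -0.1695] 135.6 [89.8 90.3]
rackplate [ 0.628 -0.094] 0.4 [ 71.4 104.7]
fence [ 0.6697 -0.0926] 90.6 [32.6 70.7]
staples [0.5407 0.4511] 1.5 [37.6 47. ]
[[0.392, -0.001, -0.92], [0.92, -0.001, 0.392], [-0.001, -1.0, 0.0]]
```

View pics/cork.png

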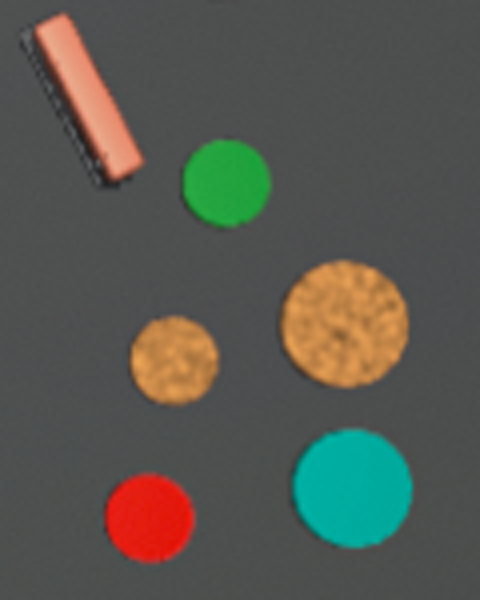

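The close crop confirms the small cork disc (crop 174,360; measured 64 mm across), so that is the right one. The stapler's arm shows some side face, so I shift its centre about 2.5 mm toward -y. I start with the bell and first turn the tool so that its x lies along world +y. The tool shift is then [dy, -dz, -dx].

```bash
python3 -m jog '[[[0,0,0],[0,-0.1,0],8.5],[[0,0,0],[0,-0.1,0],8.5],[[0,0,0],[0,-0.1,0],8.5],[[0,0,0],[0,-0.1,0],8.5],[[0,0,0],[0,0,0],6]]'
python3 -m jog '[[[-2.87,0,-1.97],[0,0,0],6],[[-2.87,0,-1.97],[0,0,0],6],[[-2.87,0,-1.97],[0,0,0],6],[[-2.87,0,-1.97],[0,0,0],6],[[-2.87,0,-1.97],[0,0,0],6],[[-2.87,0,-1.97],[0,0,0],6],[[-2.87,0,-1.97],[0,0,0],6],[[-2.87,0,-1.97],[0,0,0],6],[[-2.87,0,-1.97],[0,0,0],6],[[-2.87,0,-1.97],[0,0,0],6],[[-2.87,0,-1.97],[0,0,0],6],[[0,0,0],[0,0,0],6]]'
cat > d.py <<'E'
import sys; from h import *
# usage: d.py x y z yaw_of_jaw_deg -> shift (cm, current tool axes) and turn about tool y
o,R=tool(); x,y,z,w=map(float,sys.argv[1:5])
yaw=np.degrees(np.arctan2(R[1,0],R[0,0])); t=-np.radians((w-yaw+90)%180-90)
print("t",round(o["time_s"],1),"pos",np.round(o["eef_pos"],4),"yaw",round(yaw,1),"tilt",R[2].round(3),"q6",round(o["q"][5],2),"F",np.round(o["wrist_force"],1),"open_mm",round(o["opening"]*85.4,1))
print("shift",(R.T@(np.array([x,y,z])-o["eef_pos"])*100).round(2),"turn",round(t,3))
E
python3 d.py .461 .1845 .04 90
```

```text
time_s: 0.57
eef_pos: [0.2244, 0.5276, 0.2285]
eef_rot: [0.496, -0.497, -0.502, 0.506]
wrist_force: [0.7, 0.5, -0.0]
opening: 0.881
time_s: 1.57
eef_pos: [0.4476, 0.1991, 0.2271]
eef_rot: [-0.504, 0.505, 0.493, -0.498]
wrist_force: [-0.1, -0.4, -0.1]
opening: 0.702
t 1.6 pos [0.4476 0.1991 0.2271] yaw 89.0 tilt [-0.005 -1.     0.003] q6 -1.37 F [-0.1 -0.4 -0.1] open_mm 60.0
shift [-1.34 18.71 -1.43] turn -0.018
```

```bash
python3 -m jog '[[[-1.34,2,-1.43],[0,-0.018,0],6],[[0,3.3,0],[0,0,0],6],[[0,3.3,0],[0,0,0],6],[[0,3.3,0],[0,0,0],6],[[0,2,0],[0,0,0],6],[[0,0,0],[0,0,0],6]]'
cat > look.py <<'E'
import sys; from h import *
snap(sys.argv[1],sys.argv[2],tuple(map(int,sys.argv[3].split(","))),int(sys.argv[4]))
E
python3 look.py side b1.png 180,90,330,210 5;python3 d.py .461 .1845 .04 90
```

```text
time_s: 2.07
eef_pos: [0.4663, 0.1821, 0.0862]
eef_rot: [-0.504, 0.509, 0.494, -0.493]
wrist_force: [-0.9, -0.3, 0.3]
opening: 0.699
t 2.1 pos [0.4669 0.1823 0.0877] yaw 88.5 tilt [-0.003 -1.    -0.007] q6 -1.41 F [-0.3 -0.  -0.2] open_mm 60.2
shift [0.22 4.77 0.63] turn -0.026
```

View pics/b1.png

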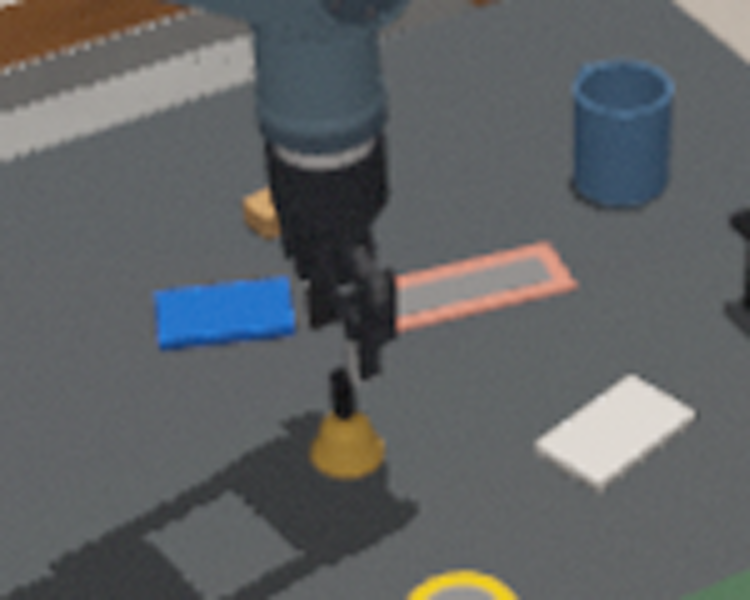

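The crop shows the open jaws straddling the bell handle (crop 343,390). Next I descend, grip and lift.

```bash
python3 -m jog '[[[0.2,2,0.6],[0,-0.026,0],6],[[0,2,0],[0,0,0],6],[[0,0.7,0],[0,0,0],6],[[0,0,0],[0,0,0],1],[[0,0,0],[0,0,0],1],[[0,0,0],[0,0,0],1],[[0,0,0],[0,0,0],1],[[0,0,0],[0,0,0],1],[[0,0,0],[0,0,0],1]]'
python3 d.py .461 .1845 .04 90
python3 -m jog '[[[0,-2,0],[0,0,0],1],[[0,-2,0],[0,0,0],1],[[0,0,0],[0,0,0],1]]'; python3 d.py .4514 .0066 .09 90
```

```text
time_s: 2.87
eef_pos: [0.4698, 0.1874, 0.0517]
eef_rot: [-0.495, 0.507, 0.505, -0.493]
wrist_force: [-0.8, -0.1, -1.6]
opening: 0.159
t 2.9 pos [0.4698 0.1874 0.0517] yaw 89.8 tilt [-0.    -1.    -0.024] q6 -1.42 F [-0.8 -0.1 -1.6] open_mm 13.6
shift [-0.29  1.15  0.9 ] turn -0.004
time_s: 3.12
eef_pos: [0.4682, 0.1872, 0.0928]
eef_rot: [-0.496, 0.507, 0.504, -0.493]
wrist_force: [0.3, 0.2, -0.3]
opening: 0.162
t 3.1 pos [0.4682 0.1872 0.0928] yaw 89.7 tilt [-0.    -1.    -0.022] q6 -1.42 F [ 0.3  0.2 -0.3] open_mm 13.8
shift [-18.07   0.25   1.6 ] turn -0.005
```

```bash
cat > d.py <<'E'
import sys; from h import *
# usage: d.py x y z yaw_of_jaw_deg -> shift (cm, current tool axes) and turn rotvec (tool axes)
o,R=tool(); x,y,z,w=map(float,sys.argv[1:5])
yaw=np.degrees(np.arctan2(R[1,0],R[0,0])); w=yaw+(w-yaw+90)%180-90
c,s=np.cos(np.radians(w)),np.sin(np.radians(w)); T=np.array([[c,0,-s],[s,0,c],[0,-1,0]])
print("t",round(o["time_s"],1),"pos",np.round(o["eef_pos"],4),"yaw",round(yaw,1),"q6",round(o["q"][5],2),"F",np.round(o["wrist_force"],1),"open_mm",round(o["opening"]*85.4,1))
print("shift",(R.T@(np.array([x,y,z])-o["eef_pos"])*100).round(2),"turn",Ro.from_matrix(R.T@T).as_rotvec().round(3))
E
python3 -m jog '[[[-3,0,0.3],[-0.022,0,0],1],[[-3,0,0.3],[0,0,0],1],[[-3,0,0.3],[0,0,0],1],[[-3,0,0],[0,0,0],1],[[-3,0,0],[0,0,0],1],[[-3,0,0],[0,0,0],1],[[0,0,0],[0,0,0],1]]'; python3 d.py .4602 .0066 .0537 90
```

```text
time_s: 3.7
eef_pos: [0.4593, 0.0022, 0.0921]
eef_rot: [-0.486, 0.513, 0.513, -0.487]
wrist_force: [0.4, 0.3, -1.0]
opening: 0.162
t 3.7 pos [0.4593 0.0022 0.0921] yaw 90.1 q6 -1.85 F [ 0.4  0.3 -1. ] open_mm 13.8
shift [0.44 3.84 0.11] turn [ 0.053  0.001 -0.   ]
```

```bash
python3 -m jog '[[[0.44,0,0.1],[0.053,0,0],1],[[0,0,0],[0,0,0],1],[[0,1.5,0],[0,0,0],1],[[0,1.5,0],[0,0,0],1],[[0,0,0],[0,0,0],1],[[0,0,0],[0,0,0],1]]'; python3 d.py .4602 .0066 .0537 90
```

```text
time_s: 4.2
eef_pos: [0.4581, 0.0061, 0.0595]
eef_rot: [-0.5, 0.501, 0.5, -0.499]
wrist_force: [0.1, 0.5, -1.3]
opening: 0.161
t 4.2 pos [0.4581 0.0061 0.0595] yaw 89.8 q6 -1.82 F [ 0.1  0.5 -1.3] open_mm 13.8
shift [ 0.05  0.58 -0.21] turn [ 0.002 -0.003  0.   ]
```

```bash
python3 -m jog '[[[0,0.3,-0.2],[0,0,0],1],[[0,0.2,0],[0,0,0],1],[[0,0,0],[0,0,0],1],[[0,0,0],[0,0,0],1]]'; python3 d.py .4602 .0066 .0537 90
python3 look.py side b2.png 225,120,345,240 5
```

```text
time_s: 4.53
eef_pos: [0.4607, 0.0073, 0.0553]
eef_rot: [-0.499, 0.501, 0.501, -0.499]
wrist_force: [-0.6, 0.1, -1.1]
opening: 0.16
t 4.5 pos [0.4607 0.0073 0.0553] yaw 90.0 q6 -1.81 F [-0.6  0.1 -1.1] open_mm 13.6
shift [-0.07  0.16  0.05] turn [ 0.004 -0.001  0.   ]
```

View pics/b2.png

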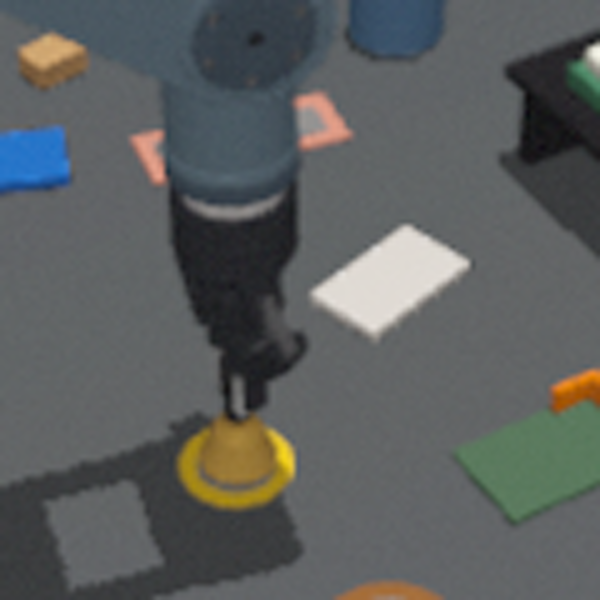

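The bell is upright over the yellow pad (crop 237,460). It looks centred, with grey footprint showing evenly around it. I touch down, release and lift.

```bash
python3 -m jog '[[[0,0.2,0],[0,0,0],1],[[0,0,0],[0,0,0],1],[[0,0,0],[0,0,0],3],[[0,0,0],[0,0,0],6],[[0,0,0],[0,0,0],6],[[0,0,0],[0,0,0],6],[[0,-2,0],[0,0,0],6],[[0,-3,0],[0,0,0],6],[[0,-3,0],[0,0,0],7.2],[[0,0,0],[0,0,0],7.2]]'; python3 d.py .6287 .1018 .06 106
```

```text
time_s: 5.42
eef_pos: [0.4596, 0.0072, 0.1358]
eef_rot: [-0.5, 0.501, 0.5, -0.499]
wrist_force: [1.1, -0.4, 0.3]
opening: 0.844
t 5.4 pos [0.4596 0.0072 0.1358] yaw 89.9 q6 -1.81 F [ 1.1 -0.4  0.3] open_mm 72.1
shift [  9.48   7.62 -16.88] turn [ 0.002 -0.281  0.   ]
```

```bash
python3 -m jog '[[[1.36,0,-2.41],[0,0,0],7.2],[[1.36,0,-2.41],[0,0,0],7.2],[[1.36,0,-2.41],[0,0,0],7.2],[[1.36,0,-2.41],[0,0,0],7.2],[[1.36,0,-2.41],[0,0,0],7.2],[[1.36,0,-2.41],[0,0,0],7.2],[[1.36,0,-2.41],[0,0,0],7.2],[[0,0,0],[0,-0.1,0],7.2],[[0,2,0],[0,-0.1,0],7.2],[[0,3,0],[0,-0.08,0],7.2],[[0,0,0],[0,0,0],7.2],[[0,0,0],[0,0,0],7.2]]'; python3 d.py .6287 .1018 .03 106
```

```text
time_s: 6.42
eef_pos: [0.64, 0.1073, 0.0855]
eef_rot: [-0.42, 0.426, 0.569, -0.564]
wrist_force: [-0.1, 0.6, 0.1]
opening: 0.844
t 6.4 pos [0.64   0.1073 0.0855] yaw 106.5 q6 -1.87 F [-0.1  0.6  0.1] open_mm 72.0
shift [-0.19  5.54  1.3 ] turn [ 0.01   0.008 -0.003]
```

```bash
python3 -m jog '[[[-0.2,1.5,1.1],[0.01,0.008,0],7.2],[[0,2,0],[0,0,0],7.2],[[0,2,0],[0,0,0],7.2],[[0,0,0],[0,0,0],7.2]]'; python3 d.py .6287 .1018 .01 106;python3 -m jog '[[[0,0,0],[0,0,0],7.2]]'; python3 d.py .6287 .1018 .01 106;
```

```text
time_s: 6.75
eef_pos: [0.6325, 0.1016, 0.0344]
eef_rot: [-0.426, 0.431, 0.563, -0.562]
wrist_force: [-1.2, -0.4, -0.2]
opening: 0.842
t 6.8 pos [0.6325 0.1016 0.0344] yaw 105.4 q6 -1.86 F [-1.2 -0.4 -0.2] open_mm 71.9
shift [0.13 2.44 0.37] turn [ 0.005 -0.011 -0.005]
time_s: 6.83
eef_pos: [0.6331, 0.1015, 0.0356]
eef_rot: [-0.426, 0.432, 0.562, -0.561]
wrist_force: [0.1, 1.1, 1.0]
opening: 0.846
t 6.8 pos [0.6331 0.1015 0.0356] yaw 105.2 q6 -1.86 F [0.1 1.1 1. ] open_mm 72.2
shift [0.16 2.56 0.43] turn [ 0.006 -0.013 -0.005]
```

```bash
python3 -m jog '[[[0.15,1.2,0.4],[0,-0.012,0],7.2],[[0,1,0],[0,0,0],7.2],[[0,0.4,0],[0,0,0],7.2],[[0,0,0],[0,0,0],7.2]]'; for i in 1 2; do :; done; python3 -m jog '[[[0,0.4,0],[0,0,0],7.2],[[0,0,0],[0,0,0],7.2]]';  python3 -m jog '[[[0,0.4,0],[0,0,0],7.2],[[0,0,0],[0,0,0],7.2]]';python3 d.py .6287 .1018 .0 106
```

```text
time_s: 7.17
eef_pos: [0.6319, 0.1016, 0.013]
eef_rot: [-0.421, 0.431, 0.566, -0.562]
wrist_force: [0.3, -0.3, -0.1]
opening: 0.847
time_s: 7.33
eef_pos: [0.6323, 0.1017, 0.0091]
eef_rot: [-0.421, 0.431, 0.566, -0.562]
wrist_force: [-0.5, 0.1, 0.4]
opening: 0.846
time_s: 7.5
eef_pos: [0.6328, 0.1017, 0.0053]
eef_rot: [-0.421, 0.432, 0.566, -0.562]
wrist_force: [0.7, 0.6, -0.1]
opening: 0.84
t 7.5 pos [0.6328 0.1017 0.0053] yaw 105.8 q6 -1.87 F [ 0.7  0.6 -0.1] open_mm 71.7
shift [0.13 0.52 0.4 ] turn [ 0.014 -0.003 -0.008]
```

```bash
python3 -m jog '[[[0.1,0.4,0.3],[0.014,0,-0.008],7.2],[[0,0,0],[0,0,0],7.2]]'; python3 -m jog '[[[0,0.3,0],[0,0,0],7.2],[[0,0,0],[0,0,0],7.2]]';  python3 -m jog '[[[0,0.3,0],[0,0,0],7.2],[[0,0,0],[0,0,0],7.2]]';python3 d.py .6287 .1018 .0 106
```

```text
time_s: 7.67
eef_pos: [0.6297, 0.1019, 0.0011]
eef_rot: [0.427, -0.426, -0.564, 0.564]
wrist_force: [-0.3, 0.8, -0.4]
opening: 0.844
time_s: 7.83
eef_pos: [0.6298, 0.1018, -0.0022]
eef_rot: [0.427, -0.426, -0.564, 0.564]
wrist_force: [0.1, -0.9, -0.9]
opening: 0.836
time_s: 8.0
eef_pos: [0.6298, 0.1018, -0.0056]
eef_rot: [0.427, -0.426, -0.564, 0.564]
wrist_force: [0.5, -0.9, 0.5]
opening: 0.843
t 8.0 pos [ 0.6298  0.1018 -0.0056] yaw 105.8 q6 -1.87 F [ 0.5 -0.9  0.5] open_mm 72.0
shift [ 0.03 -0.56  0.11] turn [-0.001 -0.003  0.001]
```

```bash
python3 -m jog '[[[0,0,0],[0,0,0],5],[[0,0,0],[0,0,0],5],[[0,0,0],[0,0,0],5],[[0,0,0],[0,0,0],5],[[0,0,0],[0,0,0],5]]';python3 d.py .6287 .1018 .0 106;  python3 -m jog '[[[0,-1.5,0],[0,0,0],5],[[0,-2,0],[0,0,0],5],[[0,-1.5,0],[0,0,0],5],[[0,0,0],[0,0.1,0],5],[[0,0,0],[0,0.1,0],5],[[0,0,0],[0,0.08,0],5],[[0,0,0],[0,0,0],5]]';python3 d.py .629 -.095 .05 90; python3 look.py side w1.png 260,120,380,240 5
```

```text
time_s: 8.42
eef_pos: [0.6311, 0.1019, -0.0038]
eef_rot: [-0.426, 0.427, 0.565, -0.564]
wrist_force: [-1.0, -0.3, -1.3]
opening: 0.681
t 8.4 pos [ 0.6311  0.1019 -0.0038] yaw 105.8 q6 -1.87 F [-1.  -0.3 -1.3] open_mm 58.2
shift [ 0.06 -0.39  0.23] turn [ 0.002 -0.003 -0.   ]
time_s: 9.0
eef_pos: [0.6306, 0.1019, 0.0533]
eef_rot: [-0.504, 0.504, 0.496, -0.496]
wrist_force: [-0.7, 0.3, -0.9]
opening: 0.68
t 9.0 pos [0.6306 0.1019 0.0533] yaw 89.1 q6 -1.58 F [-0.7  0.3 -0.9] open_mm 58.1
shift [-19.69   0.32  -0.14] turn [ 0.001 -0.016  0.   ]
```

View pics/w1.png

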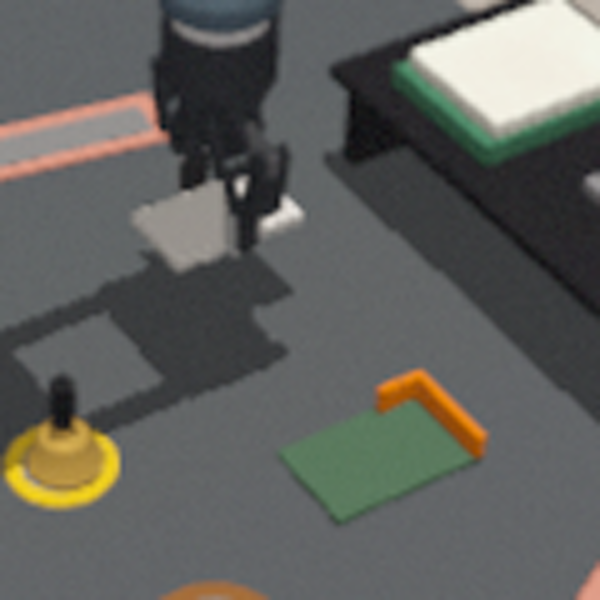

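The white board is held flat between the jaws (crop 215,220), and the bell stands on its pad. I carry the board to just short of the fences.

```bash
python3 -m jog '[[[-2.9,0,0],[0,-0.016,0],5],[[-2.9,0,0],[0,0,0],5],[[-2.9,0,0],[0,0,0],5],[[-2.9,0,0],[0,0,0],5],[[-2.9,0,0],[0,0,0],5],[[-2.9,0,0],[0,0,0],5],[[-2.7,0,0.3],[0,0,0],5],[[0,0,0],[0,0,0],5],[[0,0,0],[0,0,0],5]]';python3 d.py .627 -.099 .03 90
```

```text
time_s: 9.8
eef_pos: [0.6306, -0.106, 0.057]
eef_rot: [-0.49, 0.491, 0.51, -0.508]
wrist_force: [-0.3, 0.8, -0.8]
opening: 0.681
t 9.8 pos [ 0.6306 -0.106   0.057 ] yaw 92.1 q6 -1.96 F [-0.3  0.8 -0.8] open_mm 58.2
shift [0.71 2.7  0.34] turn [0.003 0.037 0.   ]
```

```bash
python3 -m jog '[[[0.7,0,0.35],[0,0.037,0],5],[[0,1.5,0],[0,0,0],5],[[0,1.5,0],[0,0,0],5],[[0,0,0],[0,0,0],5]]';python3 d.py .627 -.099 .007 90
```

```text
time_s: 10.13
eef_pos: [0.6276, -0.0976, 0.0274]
eef_rot: [-0.497, 0.5, 0.503, -0.5]
wrist_force: [-0.1, -0.6, -1.9]
opening: 0.68
t 10.1 pos [ 0.6276 -0.0976  0.0274] yaw 90.3 q6 -1.92 F [-0.1 -0.6 -1.9] open_mm 58.1
shift [-0.14  2.04  0.07] turn [0.005 0.005 0.   ]
```

```bash
python3 -m jog '[[[-0.2,0.8,0.1],[0,0,0],5],[[0,0.8,0],[0,0,0],5],[[0,0.4,0],[0,0,0],5],[[0,0,0],[0,0,0],5]]';python3 d.py .631 -.093 .002 90; python3 look.py top w2.png 270,130,350,200 8;python3 look.py side w3.png 290,170,380,240 8
```

```text
time_s: 10.47
eef_pos: [0.6262, -0.0973, 0.0049]
eef_rot: [-0.497, 0.498, 0.504, -0.501]
wrist_force: [0.2, -0.0, -1.1]
opening: 0.681
t 10.5 pos [ 0.6262 -0.0973  0.0049] yaw 90.6 q6 -1.93 F [ 0.2 -0.  -1.1] open_mm 58.2
shift [ 0.43  0.29 -0.48] turn [0.003 0.01  0.001]
```

View pics/w3.png

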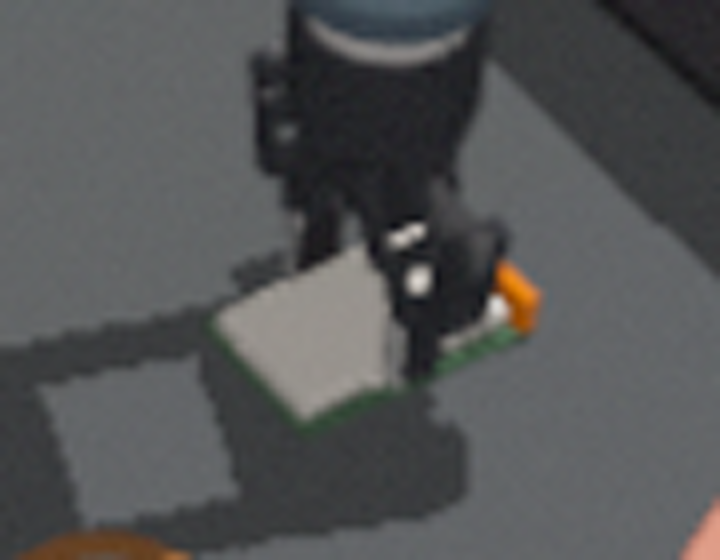

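The board hovers just inside the fences, with a strip of green still showing at its near edges. I push in small steps toward +x, then +y, watching the force.

```bash
python3 -m jog '[[[0,0.1,-0.3],[0,0.01,0],5],[[0,0,0],[0,0,0],5]]' |sed -n '2p;4p'; python3 -m jog '[[[0,0,-0.3],[0,0,0],5],[[0,0,0],[0,0,0],5]]'|sed -n '2p;4p'; python3 -m jog '[[[0,0,-0.2],[0,0,0],5],[[0,0,0],[0,0,0],5]]'|sed -n '2p;4p'; python3 -m jog '[[[0.3,0,0],[0,0,0],5],[[0,0,0],[0,0,0],5]]'|sed -n '2p;4p';python3 -m jog '[[[0.2,0,0],[0,0,0],5],[[0,0,0],[0,0,0],5]]'|sed -n '2p;4p'
```

```text
eef_pos: [0.6306, -0.0978, 0.0056]
wrist_force: [-0.5, -0.2, -1.2]
eef_pos: [0.6327, -0.0978, 0.0057]
wrist_force: [-0.7, 1.0, -0.7]
eef_pos: [0.6325, -0.0978, 0.0052]
wrist_force: [1.3, -0.7, -1.2]
eef_pos: [0.6327, -0.0949, 0.0054]
wrist_force: [-1.3, 0.3, -0.6]
eef_pos: [0.6327, -0.0936, 0.0056]
wrist_force: [-1.9, -2.2, -0.4]
```

```bash
python3 -m jog '[[[0,0,-0.4],[0,0,0],5],[[0,0,0],[0,0,0],5]]' |sed -n '2p;4p'; python3 -m jog '[[[0,0,-0.4],[0,0,0],5]]'|sed -n '2p;4p'; python3 -m jog '[[[0.4,0,0],[0,0,0],5],[[0,0,0],[0,0,0],5]]'|sed -n '2p;4p'; python3 -m jog '[[[0.4,0,0],[0,0,0],5]]'|sed -n '2p;4p'; python3 d.py .631 -.093 .002 90
```

```text
eef_pos: [0.6321, -0.0936, 0.0044]
wrist_force: [0.6, -0.8, -0.2]
eef_pos: [0.6326, -0.0935, 0.0034]
wrist_force: [-22.3, -4.1, 7.2]
eef_pos: [0.6324, -0.0943, 0.0038]
wrist_force: [-1.4, 2.3, -0.5]
eef_pos: [0.6325, -0.0933, 0.004]
wrist_force: [-6.2, -21.7, -2.4]
t 11.9 pos [ 0.6325 -0.0933  0.004 ] yaw 89.8 q6 -1.88 F [ -6.2 -21.7  -2.4] open_mm 57.8
shift [0.03 0.2  0.14] turn [-0.022 -0.003 -0.01 ]
```

Both fences give firm contact (-22 N in x, then in y), with the TCP at (0.6325, -0.0933). I lower, release and lift.

```bash
python3 -m jog '[[[0,0,0],[0,0,0],5],[[0,0.3,0],[-0.02,0,-0.01],5],[[0,0.2,0],[0,0,0],5],[[0,0,0],[0,0,0],5]]'; python3 -m jog '[[[0,0,0],[0,0,0],7.2],[[0,0,0],[0,0,0],7.2],[[0,0,0],[0,0,0],7.2],[[0,0,0],[0,0,0],7.2],[[0,-2,0],[0,0,0],7.2],[[0,-3,0],[0,0,0],7.2],[[0,-4,0],[0,0,0],7.2],[[0,-4,0],[0,0,0],7.2],[[0,0,0],[0,0,0],7.2]]'; python3 d.py .4529 .3645 .06 68.6
```

```text
time_s: 12.23
eef_pos: [0.6327, -0.0935, -0.0003]
eef_rot: [0.501, -0.501, -0.499, 0.5]
wrist_force: [-3.2, -3.2, -1.2]
opening: 0.681
time_s: 12.98
eef_pos: [0.6345, -0.0898, 0.1327]
eef_rot: [0.501, -0.499, -0.5, 0.499]
wrist_force: [1.3, 0.0, 1.4]
opening: 0.844
t 13.0 pos [ 0.6345 -0.0898  0.1327] yaw 89.9 q6 -1.9 F [1.3 0.  1.4] open_mm 72.1
shift [45.39  7.41 18.22] turn [-0.002  0.372  0.002]
```

```bash
python3 -m jog '[[[3.2,0,1.3],[0,0,0],7.2],[[3.2,0,1.3],[0,0,0],7.2],[[3.2,0,1.3],[0,0,0],7.2],[[3.2,0,1.3],[0,0,0],7.2],[[3.2,0,1.3],[0,0,0],7.2],[[3.2,0,1.3],[0,0,0],7.2],[[3.2,0,1.3],[0,0,0],7.2],[[3.2,0,1.3],[0,0,0],7.2],[[3.2,0,1.3],[0,0,0],7.2],[[3.2,0,1.3],[0,0,0],7.2],[[3.2,0,1.3],[0,0,0],7.2],[[3.2,0,1.3],[0,0,0],7.2]]' >/dev/null; python3 -m jog '[[[3.2,0,1.3],[0,0,0],7.2],[[3.2,0,1.3],[0,0,0],7.2],[[0,0,0],[0,0.12,0],7.2],[[0,0,0],[0,0.12,0],7.2],[[0,0,0],[0,0.12,0],7.2],[[0,0,0],[0,0,0],7.2]]'; python3 d.py .4529 .3645 .04 68.6; cat > w.py <<'E'
from h import *
c=snap("top")
for n,r,lo,hi,z in [("white",(285,135,340,195),(0,0,110),(180,70,255),.014),("bellpad",(258,205,298,245),(22,100,80),(36,255,255),.002),("bell",(265,213,291,239),(14,100,30),(21,255,255),.012),("fence",(290,140,335,195),(5,150,100),(22,255,255),.022)]:
    p,a,s=blob(c,r,lo,hi,z); print(n,p.round(4),round(a,1),np.round(s,1))
f=cv2.cvtColor(c["frame"],cv2.COLOR_RGB2BGR)[130:250,250:350]; cv2.imwrite("pics/w4.png",cv2.resize(f,None,fx=5,fy=5,interpolation=cv2.INTER_CUBIC))
E
python3 w.py
```

```text
time_s: 14.48
eef_pos: [0.4531, 0.3851, 0.1405]
eef_rot: [-0.58, 0.588, 0.409, -0.387]
wrist_force: [0.2, -0.5, -0.4]
opening: 0.842
t 14.5 pos [0.4531 0.3851 0.1405] yaw 68.6 q6 -0.68 F [ 0.2 -0.5 -0.4] open_mm 71.9
shift [-2.12 10.02 -0.46] turn [ 0.027 -0.001  0.019]
white [ 0.628  -0.0934] 0.4 [ 70.9 107. ]
bellpad [0.4514 0.0066] 0.6 [74.1 74.1]
bell [0.454  0.0066] 0.6 [44.2 44.2]
fence [ 0.6697 -0.0926] 90.6 [32.6 70.7]
```

View pics/w4.png

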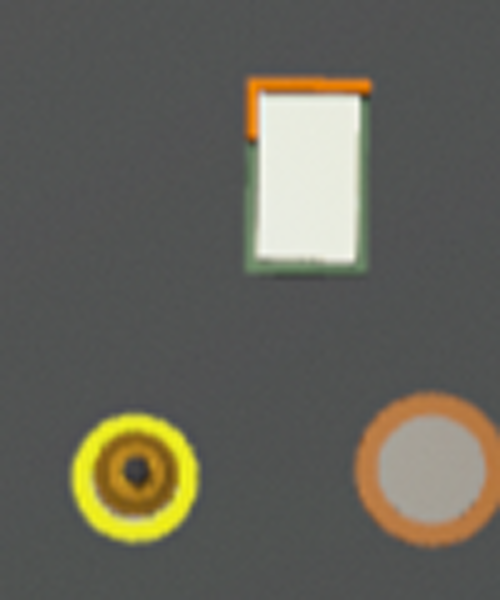

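The white board sits square and snug in the corner (crop 308,177). The bell is within about 3 mm of its pad centre (crop 135,473). Now the blue board.

```bash
python3 -m jog '[[[-2.1,1.5,-0.4],[0.027,0,0.019],7.2],[[0,3,0],[0,0,0],7.2],[[0,3,0],[0,0,0],7.2],[[0,2,0],[0,0,0],7.2],[[0,0,0],[0,0,0],7.2],[[0,0,0],[0,0,0],7.2]]';python3 d.py .4529 .3645 .01 68.6
```

```text
time_s: 15.03
eef_pos: [0.454, 0.3647, 0.0456]
eef_rot: [0.578, -0.578, -0.41, 0.404]
wrist_force: [1.3, 1.7, -0.5]
opening: 0.847
t 15.0 pos [0.454  0.3647 0.0456] yaw 70.2 q6 -0.75 F [ 1.3  1.7 -0.5] open_mm 72.3
shift [-0.08  3.56  0.11] turn [0.005 0.029 0.007]
```

```bash
python3 -m jog '[[[-0.1,1.5,0.1],[0.005,0.029,0.007],7.2],[[0,1.5,0],[0,0,0],7.2],[[0,1,0],[0,0,0],7.2],[[0,0,0],[0,0,0],7.2]]'; python3 -m jog '[[[0,0.8,0],[0,0,0],7.2],[[0,0,0],[0,0,0],7.2]]' ;python3 d.py .4529 .3645 -.0055 68.6
```

```text
time_s: 15.37
eef_pos: [0.4569, 0.3658, 0.0101]
eef_rot: [-0.583, 0.583, 0.403, -0.397]
wrist_force: [0.3, -0.3, 0.7]
opening: 0.845
time_s: 15.53
eef_pos: [0.4584, 0.3666, 0.0038]
eef_rot: [-0.582, 0.583, 0.404, -0.397]
wrist_force: [-0.7, 0.2, -0.6]
opening: 0.842
t 15.5 pos [0.4584 0.3666 0.0038] yaw 69.0 q6 -0.73 F [-0.7  0.2 -0.6] open_mm 71.9
shift [-0.4   0.92  0.45] turn [0.007 0.007 0.008]
```

```bash
python3 -m jog '[[[-0.4,0.5,0.4],[0.007,0.007,0.008],7.2],[[0,0.4,0],[0,0,0],7.2],[[0,0,0],[0,0,0],7.2]]';python3 d.py .4529 .3645 -.0055 68.6; python3 -m jog '[[[0,0,0],[0,0,0],5],[[0,0,0],[0,0,0],5],[[0,0,0],[0,0,0],5],[[0,0,0],[0,0,0],5],[[0,0,0],[0,0,0],5]]';python3 d.py .4529 .3645 -.0055 68.6
```

```text
time_s: 15.78
eef_pos: [0.4543, 0.365, -0.0039]
eef_rot: [-0.584, 0.584, 0.399, -0.397]
wrist_force: [-0.7, -0.8, 0.7]
opening: 0.841
t 15.8 pos [ 0.4543  0.365  -0.0039] yaw 68.6 q6 -0.72 F [-0.7 -0.8  0.7] open_mm 71.8
shift [-0.09  0.16  0.12] turn [0.002 0.    0.002]
time_s: 16.2
eef_pos: [0.4549, 0.3655, -0.0028]
eef_rot: [-0.584, 0.584, 0.4, -0.397]
wrist_force: [-0.4, 0.1, -1.0]
opening: 0.681
t 16.2 pos [ 0.4549  0.3655 -0.0028] yaw 68.6 q6 -0.72 F [-0.4  0.1 -1. ] open_mm 58.1
shift [-0.16  0.27  0.15] turn [0.003 0.001 0.004]
```

```bash
python3 -m jog '[[[0,-2,0],[0,0,0],5],[[0,-3,0],[0,0,0],5],[[0,-3,0],[0,0,0],5],[[0,-2,0],[0,-0.1,0],5],[[0,0,0],[0,-0.1,0],5],[[0,0,0],[0,-0.1,0],5],[[0,0,0],[0,-0.07,0],5],[[0,0,0],[0,0,0],5]]';python3 d.py .627 -.099 .09 90
```

```text
time_s: 16.87
eef_pos: [0.453, 0.3643, 0.1006]
eef_rot: [-0.497, 0.496, 0.504, -0.503]
wrist_force: [-0.2, 0.4, -0.3]
opening: 0.677
t 16.9 pos [0.453  0.3643 0.1006] yaw 90.8 q6 -1.11 F [-0.2  0.4 -0.3] open_mm 57.8
shift [-46.57   1.04 -16.75] turn [0.    0.014 0.001]
```

```bash
python3 -m jog '[[[-3.3,0,-1.2],[0,0,0],5],[[-3.3,0,-1.2],[0,0,0],5],[[-3.3,0,-1.2],[0,0,0],5],[[-3.3,0,-1.2],[0,0,0],5],[[-3.3,0,-1.2],[0,0,0],5],[[-3.3,0,-1.2],[0,0,0],5],[[-3.3,0,-1.2],[0,0,0],5],[[-3.3,0,-1.2],[0,0,0],5],[[-3.3,0,-1.2],[0,0,0],5],[[-3.3,0,-1.2],[0,0,0],5],[[0,0,0],[0,0,0],5],[[0,0,0],[0,0,0],5]]';python3 d.py .626 -.099 .05 90
```

```text
time_s: 17.87
eef_pos: [0.5774, 0.0211, 0.0975]
eef_rot: [0.503, -0.502, -0.497, 0.497]
wrist_force: [-0.7, 0.1, -0.9]
opening: 0.678
t 17.9 pos [0.5774 0.0211 0.0975] yaw 89.4 q6 -1.73 F [-0.7  0.1 -0.9] open_mm 57.9
shift [-11.97   4.72  -5.  ] turn [-0.002 -0.011  0.001]
```

```bash
python3 -m jog '[[[-2.9,0,-1.2],[0,-0.011,0],5],[[-2.9,0,-1.2],[0,0,0],5],[[-2.9,0,-1.2],[0,0,0],5],[[-2.9,0,-1.2],[0,0,0],5],[[0,1.5,0],[0,0,0],5],[[0,2,0],[0,0,0],5],[[0,0,0],[0,0,0],5]]';python3 d.py .626 -.099 .04 90
```

```text
time_s: 18.45
eef_pos: [0.6251, -0.0938, 0.0598]
eef_rot: [0.503, -0.5, -0.498, 0.499]
wrist_force: [-1.5, 0.6, -0.7]
opening: 0.682
t 18.4 pos [ 0.6251 -0.0938  0.0598] yaw 89.7 q6 -1.9 F [-1.5  0.6 -0.7] open_mm 58.3
shift [-0.52  1.98 -0.1 ] turn [-0.004 -0.006  0.003]
```

```bash
python3 -m jog '[[[-0.5,1,0],[0,-0.006,0],5],[[0,1,0],[0,0,0],5],[[0,0,0],[0,0,0],5]]';python3 d.py .626 -.099 .016 90;python3 -m jog '[[[0,1,0],[0,0,0],5],[[0,0.8,0],[0,0,0],5],[[0,0,0],[0,0,0],5],[[0,0,0],[0,0,0],5]]';python3 d.py .626 -.099 .013 90
```

```text
time_s: 18.7
eef_pos: [0.6244, -0.0961, 0.0384]
eef_rot: [0.502, -0.497, -0.5, 0.501]
wrist_force: [-0.1, 0.2, -1.3]
opening: 0.678
t 18.7 pos [ 0.6244 -0.0961  0.0384] yaw 90.1 q6 -1.92 F [-0.1  0.2 -1.3] open_mm 57.9
shift [-0.3   2.24 -0.17] turn [-0.005  0.002  0.004]
time_s: 19.03
eef_pos: [0.6244, -0.0941, 0.0192]
eef_rot: [0.501, -0.497, -0.501, 0.501]
wrist_force: [0.4, -0.1, -0.2]
opening: 0.68
t 19.0 pos [ 0.6244 -0.0941  0.0192] yaw 90.2 q6 -1.91 F [ 0.4 -0.1 -0.2] open_mm 58.1
shift [-0.5   0.62 -0.16] turn [-0.005  0.004  0.004]
```

```bash
python3 -m jog '[[[-0.5,0,0],[-0.005,0.004,0.004],5],[[0,0.5,0],[0,0,0],5],[[0,0,0],[0,0,0],5],[[0,0,0],[0,0,0],5]]'; python3 look.py side bl1.png 290,160,380,240 7; python3 d.py .626 -.099 .013 90
```

```text
time_s: 19.37
eef_pos: [0.6253, -0.0998, 0.0148]
eef_rot: [-0.499, 0.501, 0.5, -0.5]
wrist_force: [0.4, -0.5, -1.4]
opening: 0.678
t 19.4 pos [ 0.625  -0.0997  0.0147] yaw 90.0 q6 -1.92 F [ 0.1  0.9 -1.4] open_mm 57.8
shift [ 0.07  0.17 -0.1 ] turn [ 0.002 -0.001 -0.001]
```

View pics/bl1.png

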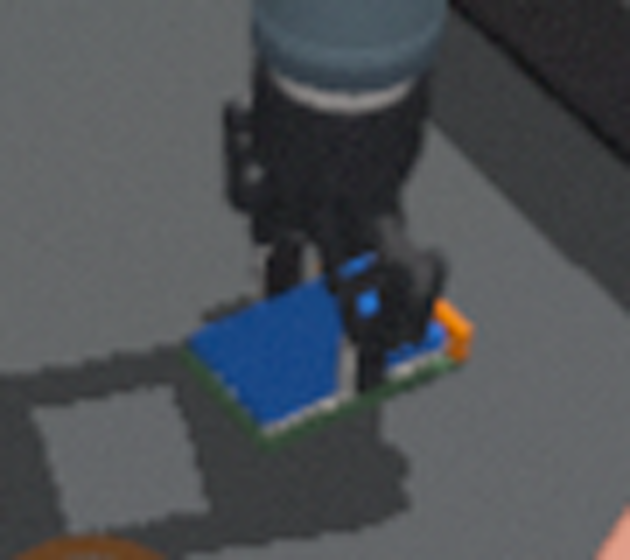

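The blue board hovers over the white one inside the fences (crop 265,350). I push +x, then +y.

```bash
python3 -m jog '[[[0,0,-0.4],[0,0,0],5],[[0,0,0],[0,0,0],5]]' |sed -n '2p;4p'; python3 -m jog '[[[0,0,-0.4],[0,0,0],5]]'|sed -n '2p;4p';python3 -m jog '[[[0,0,-0.4],[0,0,0],5]]'|sed -n '2p;4p'; python3 -m jog '[[[0.4,0,0],[0,0,0],5],[[0,0,0],[0,0,0],5]]'|sed -n '2p;4p'; python3 -m jog '[[[0.4,0,0],[0,0,0],5]]'|sed -n '2p;4p'; python3 d.py .631 -.093 .0115 90
```

```text
eef_pos: [0.6296, -0.0999, 0.0151]
wrist_force: [-0.8, 0.0, -0.1]
eef_pos: [0.6332, -0.0998, 0.0151]
wrist_force: [-0.7, -0.6, -1.6]
eef_pos: [0.6332, -0.0997, 0.014]
wrist_force: [-24.8, -4.1, 10.0]
eef_pos: [0.6321, -0.0958, 0.0132]
wrist_force: [-0.1, 0.4, -0.1]
eef_pos: [0.6325, -0.093, 0.0134]
wrist_force: [-5.0, -26.6, -0.8]
t 20.0 pos [ 0.6325 -0.093   0.0134] yaw 90.0 q6 -1.9 F [ -5.  -26.6  -0.8] open_mm 58.4
shift [-0.    0.19  0.15] turn [-0.012 -0.    -0.002]
```

```bash
python3 -m jog '[[[0,0,0],[0,0,0],5],[[0,0.3,0],[-0.012,0,0],5],[[0,0,0],[0,0,0],5],[[0,0,0],[0,0,0],5]]'; python3 -m jog '[[[0,0,0],[0,0,0],7.2],[[0,0,0],[0,0,0],7.2],[[0,0,0],[0,0,0],7.2],[[0,0,0],[0,0,0],7.2],[[0,-2,0],[0,0,0],7.2],[[0,-3,0],[0,0,0],7.2],[[0,-4,0],[0,0,0],7.2],[[0,-3,0],[0,0,0],7.6],[[0,0,0],[0,0,0],7.6]]'; python3 d.py .443 -.3651 .06 90
```

```text
time_s: 20.33
eef_pos: [0.6332, -0.0935, 0.011]
eef_rot: [-0.499, 0.501, 0.5, -0.5]
wrist_force: [-1.6, -1.4, -0.6]
opening: 0.676
time_s: 21.08
eef_pos: [0.6326, -0.0911, 0.1327]
eef_rot: [-0.5, 0.5, 0.5, -0.5]
wrist_force: [1.2, -0.3, 0.2]
opening: 0.89
t 21.1 pos [ 0.6326 -0.0911  0.1327] yaw 90.0 q6 -1.9 F [ 1.2 -0.3  0.2] open_mm 76.0
shift [-27.39   7.24  18.97] turn [0.001 0.    0.   ]
```

```bash
python3 -m jog '[[[-2.7,0,1.85],[0,0,0],7.6],[[-2.7,0,1.85],[0,0,0],7.6],[[-2.7,0,1.85],[0,0,0],7.6],[[-2.7,0,1.85],[0,0,0],7.6],[[-2.7,0,1.85],[0,0,0],7.6],[[-2.7,0,1.85],[0,0,0],7.6],[[-2.7,0,1.85],[0,0,0],7.6],[[-2.7,0,1.85],[0,0,0],7.6],[[-2.7,0,1.85],[0,0,0],7.6],[[-2.7,0,1.85],[0,0,0],7.6],[[0,2,0],[0,0,0],7.6],[[0,0,0],[0,0,0],7.6]]';python3 d.py .443 -.3651 .04 90
```

```text
time_s: 22.08
eef_pos: [0.4466, -0.3734, 0.1159]
eef_rot: [-0.492, 0.505, 0.504, -0.499]
wrist_force: [-1.6, 1.6, -1.6]
opening: 0.892
t 22.1 pos [ 0.4466 -0.3734  0.1159] yaw 90.4 q6 -2.49 F [-1.6  1.6 -1.6] open_mm 76.2
shift [0.9  7.57 0.49] turn [ 0.019  0.007 -0.008]
```

```bash
python3 -m jog '[[[0.9,1.5,0.4],[0.019,0.007,-0.008],7.6],[[0,3,0],[0,0,0],7.6],[[0,3,0],[0,0,0],7.6],[[0,0,0],[0,0,0],7.6],[[0,0,0],[0,0,0],7.6]]';python3 d.py .443 -.3651 .01 90
```

```text
time_s: 22.5
eef_pos: [0.4445, -0.3615, 0.0387]
eef_rot: [0.501, -0.5, -0.5, 0.5]
wrist_force: [0.7, -0.3, 0.3]
opening: 0.891
t 22.5 pos [ 0.4445 -0.3615  0.0387] yaw 90.0 q6 -2.46 F [ 0.7 -0.3  0.3] open_mm 76.1
shift [-0.36  2.87  0.15] turn [-0.002 -0.     0.   ]
```

```bash
python3 -m jog '[[[0,1.5,0],[0,0,0],7.6],[[0,1.2,0],[0,0,0],7.6],[[0,0,0],[0,0,0],7.6],[[0,0,0],[0,0,0],7.6]]';python3 d.py .443 -.3651 -.006 90; python3 look.py side ck.png 290,240,410,350 5
```

```text
time_s: 22.83
eef_pos: [0.4476, -0.3596, 0.0145]
eef_rot: [0.499, -0.499, -0.501, 0.502]
wrist_force: [-0.3, -0.2, 0.3]
opening: 0.892
t 22.8 pos [ 0.4476 -0.3596  0.0145] yaw 90.2 q6 -2.46 F [-0.3 -0.2  0.3] open_mm 76.2
shift [-0.54  2.05  0.46] turn [-0.001  0.004 -0.001]
```

View pics/ck.png

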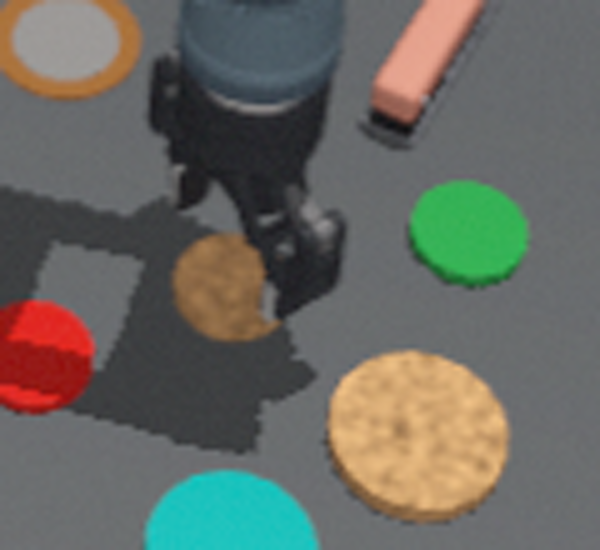

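The open jaws straddle the small cork (crop 225,287) and clear the neighbouring discs. I centre and go down.

```bash
python3 -m jog '[[[-0.5,0.8,0.5],[0,0,0],7.6],[[0,0.8,0],[0,0,0],7.6],[[0,0.5,0],[0,0,0],7.6],[[0,0,0],[0,0,0],7.6]]';python3 d.py .443 -.3651 -.007 90
```

```text
time_s: 23.22
eef_pos: [0.4437, -0.3672, -0.0048]
eef_rot: [0.497, -0.501, -0.5, 0.502]
wrist_force: [-0.4, 0.6, -0.1]
opening: 0.894
t 23.2 pos [ 0.4437 -0.3672 -0.0048] yaw 90.2 q6 -2.47 F [-0.4  0.6 -0.1] open_mm 76.4
shift [0.21 0.21 0.07] turn [ 0.003  0.004 -0.006]
```

```bash
python3 -m jog '[[[0.2,0.2,0],[0,0,0],7.6],[[0,0,0],[0,0,0],5],[[0,0,0],[0,0,0],5],[[0,0,0],[0,0,0],5],[[0,0,0],[0,0,0],5],[[0,0,0],[0,0,0],5]]';python3 d.py .443 -.3651 -.007 90; python3 -m jog '[[[0,-2,0],[0,0,0],5],[[0,-3,0],[0,0,0],5],[[0,-3,0],[0,0,0],5],[[0,0,0],[0,0,0],5]]'; python3 d.py .4593 -.1695 .06 90
```

```text
time_s: 23.72
eef_pos: [0.4449, -0.3658, -0.004]
eef_rot: [-0.496, 0.502, 0.5, -0.501]
wrist_force: [-0.5, 0.1, -0.3]
opening: 0.721
t 23.7 pos [ 0.4449 -0.3658 -0.004 ] yaw 90.2 q6 -2.47 F [-0.5  0.1 -0.3] open_mm 61.6
shift [0.07 0.3  0.19] turn [ 0.005  0.003 -0.006]
time_s: 24.05
eef_pos: [0.4425, -0.3626, 0.075]
eef_rot: [0.5, -0.499, -0.501, 0.501]
wrist_force: [1.6, -0.9, 0.4]
opening: 0.721
t 24.1 pos [ 0.4425 -0.3626  0.075 ] yaw 90.2 q6 -2.47 F [ 1.6 -0.9  0.4] open_mm 61.6
shift [19.31  1.5  -1.75] turn [-0.001  0.003  0.   ]
```

```bash
python3 -m jog '[[[2.7,0,-0.25],[0,0,0],5],[[2.7,0,-0.25],[0,0,0],5],[[2.7,0,-0.25],[0,0,0],5],[[2.7,0,-0.25],[0,0,0],5],[[2.7,0,-0.25],[0,0,0],5],[[2.7,0,-0.25],[0,0,0],5],[[2.7,0,-0.25],[0,0,0],5],[[0,1.5,0],[0,0,0],5],[[0,1.5,0],[0,0,0],5],[[0,0,0],[0,0,0],5]]'; python3 d.py .461 -.1695 .02 90
```

```text
time_s: 24.88
eef_pos: [0.4601, -0.1669, 0.0438]
eef_rot: [-0.498, 0.502, 0.5, -0.501]
wrist_force: [-0.5, -0.3, -0.2]
opening: 0.717
t 24.9 pos [ 0.4601 -0.1669  0.0438] yaw 90.1 q6 -2.16 F [-0.5 -0.3 -0.2] open_mm 61.3
shift [-0.25  2.39 -0.08] turn [ 0.004  0.001 -0.005]
```

```bash
python3 -m jog '[[[-0.25,1.5,-0.1],[0,0,0],5],[[0,1,0],[0,0,0],5],[[0,1,0],[0,0,0],5],[[0,0.5,0],[0,0,0],5],[[0,0,0],[0,0,0],5]]'; python3 d.py .461 -.1695 -.001 90
```

```text
time_s: 25.3
eef_pos: [0.4613, -0.17, 0.002]
eef_rot: [-0.498, 0.502, 0.5, -0.501]
wrist_force: [-0.3, -0.4, 0.6]
opening: 0.72
t 25.3 pos [ 0.4613 -0.17    0.002 ] yaw 90.0 q6 -2.16 F [-0.3 -0.4  0.6] open_mm 61.5
shift [0.05 0.3  0.03] turn [ 0.003  0.001 -0.005]
```

```bash
python3 -m jog '[[[0,0.4,0],[0,0,0],5],[[0,0,0],[0,0,0],5],[[0,0,0],[0,0,0],7.6],[[0,0,0],[0,0,0],7.6],[[0,0,0],[0,0,0],7.6],[[0,0,0],[0,0,0],7.6],[[0,-2,0],[0,0,0],7.6],[[0,-3,0],[0,0,0],7.6],[[0,-4,0],[0,0,0],6.5],[[0,-3,0],[0,0,0],6.5],[[0,0,0],[0,0,0],6.5]]'; python3 d.py .6327 -.2977 .08 117.9
```

```text
time_s: 26.22
eef_pos: [0.4602, -0.1696, 0.1229]
eef_rot: [-0.499, 0.501, 0.499, -0.5]
wrist_force: [1.1, -0.3, 0.6]
opening: 0.763
t 26.2 pos [ 0.4602 -0.1696  0.1229] yaw 90.0 q6 -2.16 F [ 1.1 -0.3  0.6] open_mm 65.2
shift [-12.79   4.34 -17.25] turn [-0.    -0.487 -0.003]
```

```bash
python3 -m jog '[[[-1.83,0,-2.46],[0,0,0],6.5],[[-1.83,0,-2.46],[0,0,0],6.5],[[-1.83,0,-2.46],[0,0,0],6.5],[[-1.83,0,-2.46],[0,0,0],6.5],[[-1.83,0,-2.46],[0,0,0],6.5],[[-1.83,0,-2.46],[0,0,0],6.5],[[-1.83,0,-2.46],[0,0,0],6.5],[[0,0,0],[0,-0.12,0],6.5],[[0,0,0],[0,-0.12,0],6.5],[[0,0,0],[0,-0.12,0],6.5],[[0,0,0],[0,-0.12,0],6.5],[[0,0,0],[0,0,0],6.5]]';  python3 d.py .6327 -.2977 .055 117.9
cat > m2.py <<'E'
from h import *
c=snap("top","f1.png",(250,130,430,265),4)
for n,r,lo,hi,z in [("blue",(285,135,340,195),(100,100,40),(130,255,255),.024),("cork",(322,209,350,237),(5,60,40),(25,255,255),.012),("pad",(315,203,357,243),(0,60,50),(25,255,255),.002)]:
    p,a,s=blob(c,r,lo,hi,z); print(n,p.round(4),round(a,1),np.round(s,1))
E
python3 m2.py
```

```text
time_s: 27.22
eef_pos: [0.639, -0.3023, 0.1176]
eef_rot: [0.36, -0.361, -0.608, 0.609]
wrist_force: [-0.7, -0.2, -0.8]
opening: 0.762
t 27.2 pos [ 0.639  -0.3023  0.1176] yaw 118.7 q6 -2.68 F [-0.7 -0.2 -0.8] open_mm 65.1
shift [0.72 6.26 0.32] turn [-0.001  0.014 -0.003]
blue [ 0.6295 -0.0928] 0.5 [ 58.8 100.4]
cork [ 0.4801 -0.1392] 143.6 [20.  65.6]
pad [ 0.4809 -0.1403] 143.6 [20.1 70.1]
```

View pics/f1.png

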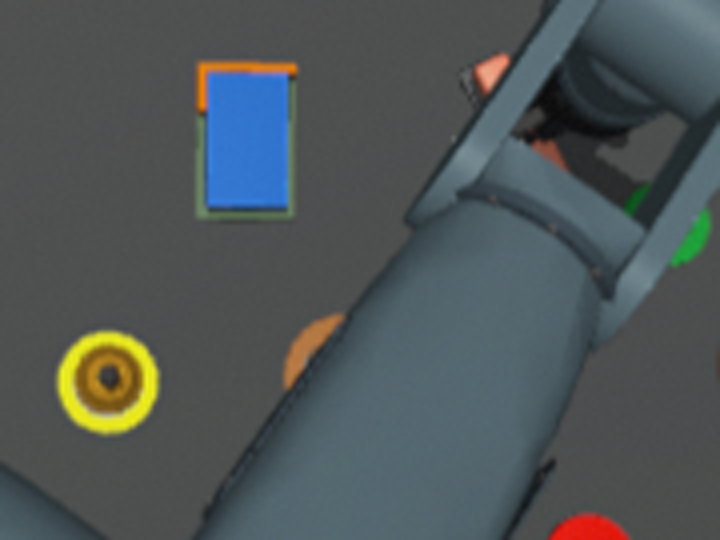

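Blue (crop 247,140) sits squarely on top of the white board against both fences. The arm hides the cork for now. I descend on the stapler.

```bash
python3 -m jog '[[[0.7,1,0.3],[0,0.014,0],6.5],[[0,2,0],[0,0,0],6.5],[[0,2,0],[0,0,0],6.5],[[0,0,0],[0,0,0],6.5],[[0,0,0],[0,0,0],6.5]]'; python3 d.py .6327 -.2977 .02 117.9; python3 look.py side st.png 330,190,430,280 6
```

```text
time_s: 27.68
eef_pos: [0.6332, -0.2975, 0.0668]
eef_rot: [0.371, -0.374, -0.6, 0.602]
wrist_force: [-0.8, -0.2, 0.3]
opening: 0.764
t 27.7 pos [ 0.6332 -0.2975  0.0668] yaw 116.4 q6 -2.64 F [-0.8 -0.2  0.3] open_mm 65.3
shift [0.03 4.68 0.06] turn [ 0.    -0.027 -0.005]
```

View pics/st.png

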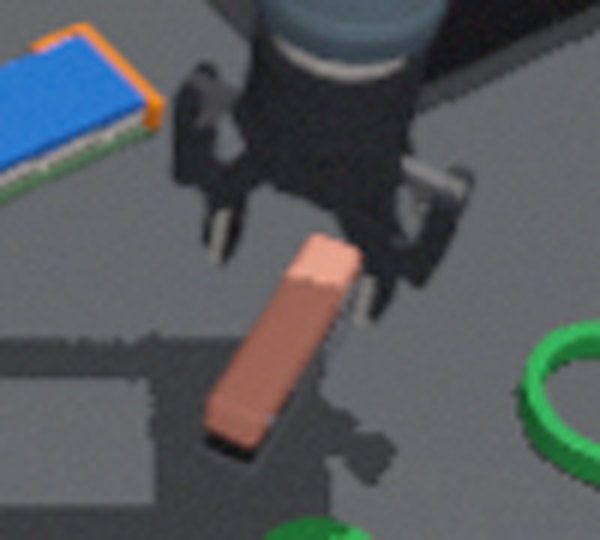

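The jaws straddle the stapler squarely across its width (crop 290,330).

```bash
python3 -m jog '[[[0,2,0],[0,-0.027,0],6.5],[[0,1.6,0],[0,0,0],6.5],[[0,0.8,0],[0,0,0],6.5],[[0,0,0],[0,0,0],6.5]]'; python3 d.py .6327 -.2977 .02 117.9
```

```text
time_s: 28.07
eef_pos: [0.6357, -0.2992, 0.0258]
eef_rot: [0.362, -0.37, -0.604, 0.606]
wrist_force: [-0.8, 0.2, -0.8]
opening: 0.759
t 28.1 pos [ 0.6357 -0.2992  0.0258] yaw 117.7 q6 -2.66 F [-0.8  0.2 -0.8] open_mm 64.8
shift [0.28 0.58 0.2 ] turn [ 0.003 -0.004 -0.01 ]
```

```bash
python3 -m jog '[[[0.2,0.5,0.2],[0,0,-0.01],6.5],[[0,0,0],[0,0,0],2],[[0,0,0],[0,0,0],2],[[0,0,0],[0,0,0],2],[[0,0,0],[0,0,0],2],[[0,0,0],[0,0,0],2],[[0,0,0],[0,0,0],2]]'; python3 d.py .6327 -.2977 .02 117.9; python3 -m jog '[[[0,-2,0],[0,0,0],2],[[0,-3,0],[0,0,0],2],[[0,-4,0],[0,0,0],2],[[0,-2,0],[0,0,0],2],[[0,0,0],[0,0.12,0],2],[[0,0,0],[0,0.12,0],2],[[0,0,0],[0,0.12,0],2],[[0,0,0],[0,0.12,0],2],[[0,0,0],[0,0,0],2]]'; python3 d.py .6231 .3026 .1 90
```

```text
time_s: 28.65
eef_pos: [0.6343, -0.2994, 0.0236]
eef_rot: [-0.365, 0.368, 0.606, -0.604]
wrist_force: [0.4, 0.7, -2.6]
opening: 0.317
t 28.6 pos [ 0.6343 -0.2994  0.0236] yaw 117.5 q6 -2.66 F [ 0.4  0.7 -2.6] open_mm 27.1
shift [0.22 0.36 0.07] turn [ 0.005 -0.007 -0.002]
time_s: 29.4
eef_pos: [0.6323, -0.2981, 0.1374]
eef_rot: [0.505, -0.505, -0.496, 0.494]
wrist_force: [0.6, -0.9, -2.0]
opening: 0.312
t 29.4 pos [ 0.6323 -0.2981  0.1374] yaw 88.9 q6 -2.16 F [ 0.6 -0.9 -2. ] open_mm 26.6
shift [60.03  3.88  2.12] turn [ 0.002 -0.02   0.003]
```

```bash
python3 -m jog '[[[1,0,3],[0,0,0],2],[[3.2,0,2],[0,0,0],2],[[3.2,0,0],[0,0,0],2],[[3.2,0,0],[0,0,0],2],[[3.2,0,0],[0,0,0],2],[[3.2,0,0],[0,0,0],2],[[3.2,0,0],[0,0,0],2],[[3.2,0,0],[0,0,0],2],[[3.2,0,0],[0,0,0],2],[[3.2,0,0],[0,0,0],2],[[3.2,0,0],[0,0,0],2],[[3.2,0,0],[0,0,0],2]]'; python3 d.py .6231 .3026 .1 79.9; python3 -m jog '[[[3.2,0,0],[0,0,0],2],[[3.2,0,0],[0,0,0],2],[[3.2,0,0],[0,0,0],2],[[3.2,0,0],[0,0,0],2],[[3.2,0,0],[0,0,0],2],[[3.2,0,0],[0,0,0],2],[[0,0,0],[0,0,0],2],[[0,0,0],[0,0,0],2]]'; python3 d.py .6231 .3026 .1 79.9
```

```text
time_s: 30.4
eef_pos: [0.5768, 0.0726, 0.134]
eef_rot: [-0.496, 0.495, 0.505, -0.504]
wrist_force: [0.4, -0.2, -1.9]
opening: 0.312
t 30.4 pos [0.5768 0.0726 0.134 ] yaw 91.0 q6 -1.67 F [ 0.4 -0.2 -1.9] open_mm 26.6
shift [22.91  3.43 -5.05] turn [-0.001  0.194  0.001]
time_s: 31.07
eef_pos: [0.5667, 0.2815, 0.1336]
eef_rot: [-0.486, 0.484, 0.515, -0.514]
wrist_force: [-0.5, -0.4, -1.8]
opening: 0.313
t 31.1 pos [0.5667 0.2815 0.1336] yaw 93.4 q6 -1.36 F [-0.5 -0.4 -1.8] open_mm 26.7
shift [ 1.77  3.36 -5.76] turn [-0.002  0.235  0.003]
```

```bash
python3 -m jog '[[[0.9,0,-2.9],[0,0,0],2],[[0.9,0,-2.9],[0,0,0],2],[[0,0,0],[0,0.118,0],2],[[0,0,0],[0,0.117,0],2],[[0,2,0],[0,0,0],2],[[0,2,0],[0,0,0],2],[[0,0,0],[0,0,0],2],[[0,0,0],[0,0,0],2]]'; python3 d.py .6231 .3026 .06 79.9
```

```text
time_s: 31.73
eef_pos: [0.6234, 0.2968, 0.0881]
eef_rot: [0.543, -0.539, -0.453, 0.458]
wrist_force: [0.3, -0.8, -2.0]
opening: 0.311
t 31.7 pos [0.6234 0.2968 0.0881] yaw 80.2 q6 -1.13 F [ 0.3 -0.8 -2. ] open_mm 26.6
shift [0.57 2.81 0.1 ] turn [-0.009  0.005 -0.002]
```

```bash
python3 -m jog '[[[0.57,1.5,0.1],[-0.009,0,0],2],[[0,2,0],[0,0,0],2],[[0,1.5,0],[0,0,0],2],[[0,0,0],[0,0,0],2],[[0,0,0],[0,0,0],2]]'; python3 d.py .6231 .3026 .0256 79.9
```

```text
time_s: 32.15
eef_pos: [0.6266, 0.3, 0.0417]
eef_rot: [-0.539, 0.542, 0.457, -0.455]
wrist_force: [0.5, 0.0, -1.2]
opening: 0.313
t 32.1 pos [0.6266 0.3    0.0417] yaw 80.3 q6 -1.12 F [ 0.5  0.  -1.2] open_mm 26.7
shift [0.2  1.61 0.39] turn [ 0.005  0.008 -0.   ]
```

```bash
python3 -m jog '[[[0.2,1,0.4],[0.005,0,0],2],[[0,0.5,0],[0,0,0],2],[[0,0,0],[0,0,0],2],[[0,0,0],[0,0,0],2]]'; python3 d.py .6231 .3026 .0256 79.9; python3 look.py side st2.png 220,110,320,190 7
```

```text
time_s: 32.48
eef_pos: [0.6245, 0.303, 0.0288]
eef_rot: [-0.54, 0.541, 0.457, -0.455]
wrist_force: [-0.0, -0.1, -1.9]
opening: 0.313
t 32.5 pos [0.6245 0.303  0.0288] yaw 80.4 q6 -1.12 F [-0.  -0.1 -1.9] open_mm 26.7
shift [-0.07  0.32  0.14] turn [0.003 0.008 0.001]
```

View pics/st2.png

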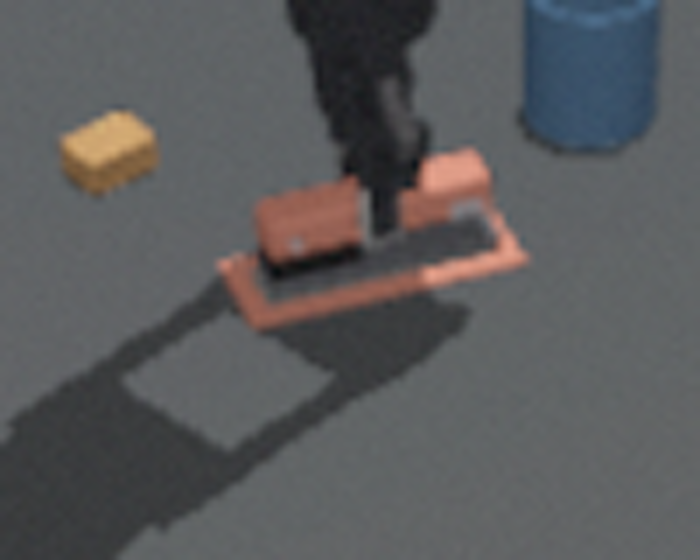

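The stapler is just above its pad, the right way along it, but the view suggests it may sit toward the far side. I check by projection before releasing.

```bash
python3 - <<'E'
from h import *
c=snap("side")
def pr(X):
    Y=(np.atleast_2d(X)@c["R"].T+c["t"]); s=Y[:,:2]/Y[:,2:]; s=s*(1+c["k1"]*(s**2).sum(1,keepdims=True))
    return s@c["K"][:2,:2].T+c["K"][:2,2]
a=np.radians(169.9);u=np.array([np.cos(a),np.sin(a),0]);v=np.array([-u[1],u[0],0])
def box(cx,l,w): return [np.array(cx)+i*l/2*u+j*w/2*v for i,j in((1,1),(1,-1),(-1,-1),(-1,1))]
for n,b in (("pad",box((.6231,.3026,.002),.154,.058)),("foot",box((.6231,.3026,.002),.13,.034)),("base",box((.6245,.303,.0055),.13,.034)),("armtop",box((.6245,.303,.0505),.13,.028))):
    print(n,((pr(b)-[220,110])*7).round().astype(int).tolist())
E
```

```text
pad [[246, 323], [213, 259], [481, 196], [520, 256]]
foot [[261, 304], [241, 267], [468, 213], [491, 249]]
base [[262, 297], [243, 260], [470, 207], [493, 242]]
armtop [[256, 226], [239, 195], [472, 142], [490, 171]]
```

The predicted outline agrees with the picture: arm bottom edge at crop (260,265), seen at (270,262). The dark strip is the stapler's own base, so it is centred. I lower, release and retreat.

```bash
python3 -m jog '[[[-0.1,0.3,0.1],[0,0,0],2],[[0,0.2,0],[0,0,0],2],[[0,0,0],[0,0,0],2],[[0,0,0],[0,0,0],2]]'; python3 -m jog '[[[0,0,0],[0,0,0],4],[[0,0,0],[0,0,0],6],[[0,0,0],[0,0,0],6],[[0,0,0],[0,0,0],6],[[0,0,0],[0,0,0],6],[[0,-2,0],[0,0,0],6],[[0,-3,0],[0,0,0],6],[[0,-4,0],[0,0,0],6],[[0,-4,0],[0,0,0],6],[[0,0,0],[0,0,0],6]]'; python3 d.py .3 .45 .2 79.9
```

```text
time_s: 32.92
eef_pos: [0.6243, 0.3024, 0.0248]
eef_rot: [-0.539, 0.541, 0.458, -0.455]
wrist_force: [0.9, -0.9, -2.2]
opening: 0.312
time_s: 33.75
eef_pos: [0.6222, 0.3017, 0.1574]
eef_rot: [0.54, -0.54, -0.456, 0.456]
wrist_force: [1.0, 0.9, 1.5]
opening: 0.705
t 33.8 pos [0.6222 0.3017 0.1574] yaw 80.4 q6 -1.12 F [1.  0.9 1.5] open_mm 60.2
shift [ 9.23 -4.25 34.25] turn [-0.     0.008 -0.   ]
```

Now clear the view and check everything.

```bash
python3 -m jog '[[[0.9,-0.5,3.4],[0,0,0],6],[[0.9,-0.5,3.4],[0,0,0],6],[[0.9,-0.5,3.4],[0,0,0],6],[[0.9,-0.5,3.4],[0,0,0],6],[[0.9,-0.5,3.4],[0,0,0],6],[[0.9,-0.5,3.4],[0,0,0],6],[[0.9,-0.5,3.4],[0,0,0],6],[[0.9,-0.5,3.4],[0,0,0],6],[[0,0,0],[0,0,0],6],[[0,0,0],[0,0,0],6]]'
cat > m3.py <<'E'
from h import *
c=snap("top","fin.png",(100,110,380,270),2.8) if 0 else snap("top")
f=cv2.cvtColor(c["frame"],cv2.COLOR_RGB2BGR)[110:270,100:370]; cv2.imwrite("pics/fin.png",cv2.resize(f,None,fx=2.9,fy=2.9,interpolation=cv2.INTER_CUBIC))
for n,r,lo,hi,z in [("blue",(285,135,340,195),(100,100,40),(130,255,255),.024),("cork+pad",(315,203,357,243),(0,60,50),(25,255,255),.002),("staples",(112,180,136,208),(5,80,50),(25,255,255),.022),("rosepad",(155,130,200,205),(0,60,60),(18,255,255),.002)]:
    p,a,s=blob(c,r,lo,hi,z); print(n,p.round(4),round(a,1),np.round(s,1))
E
python3 m3.py
```

```text
time_s: 34.58
eef_pos: [0.3601, 0.4228, 0.2031]
eef_rot: [-0.54, 0.543, 0.461, -0.449]
wrist_force: [0.1, -1.4, 0.2]
opening: 0.7
blue [ 0.6295 -0.0928] 0.5 [ 58.8 100.4]
cork+pad [ 0.4596 -0.1689] 153.9 [89.8 90.3]
staples [0.5407 0.4511] 1.5 [37.6 47.1]
rosepad [0.6231 0.3026] 169.9 [ 61.7 157.4]
```

View pics/fin.png

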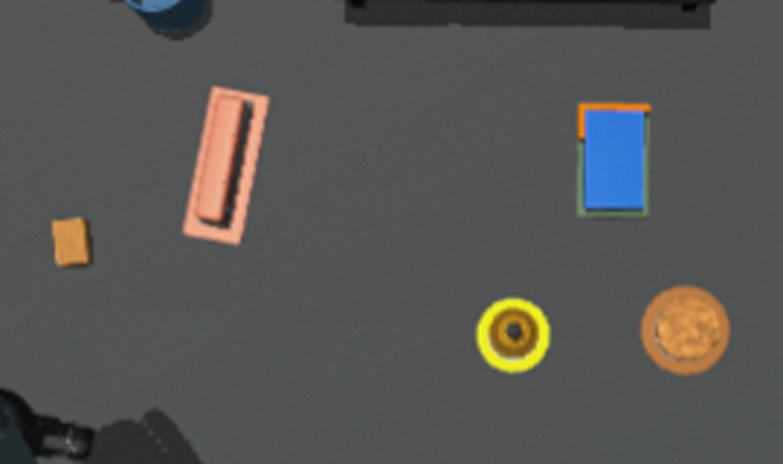

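All five items sit on their targets: stapler near crop (220,158), boards (615,158), bell (513,333), cork (687,328). The staples box is unmoved. One numeric check of the stapler's and cork's centres from these pixels, then I hand in.

```bash
python3 - <<'E'
from h import *
c=snap("top"); f=lambda x,y:(100+x/2.9,110+y/2.9)
p=ray(c,[f(220.5,158)],.047)[0]-[.6231,.3026]; a=np.radians(169.9)
print("stapler in pad frame",p@[np.cos(a),np.sin(a)],p@[-np.sin(a),np.cos(a)])
e=ray(c,[f(208.5,219.5),f(231.5,96)],.047);d=e[1]-e[0];print("ang",np.degrees(np.arctan2(d[1],d[0]))%180)
print("cork-pad",ray(c,[f(687,328)],.012)[0]-[.4594,-.1692])
d=c["depth"]; m=[]
print(ctrl.get_obs()["wrist_force"])
ctrl.hand_in()
E
```

```text
stapler in pad frame -0.00042459169151325675 0.004208778504855495
ang 170.6640072317324
cork-pad [ 0.00065652 -0.00192312]
[ 0.44955963 -0.29460673  0.53566897]
the job is handed in; nothing more can be done
```

All five items are placed and the job is handed in at about 35 s of the 136 s allowed. The hand-in gives no verdict, so these are my own last camera and force readings:

| Item | Last check | Limit |
|---|---|---|
| Stapler | 0.4 mm along and about 4 mm across from its pad's centre, about 1° off line | 12 mm, 0.2 rad (11°) |
| Cork tile | about 2 mm from its pad's centre | 13 mm |
| Bell | upright, about 3 mm from its pad's centre | 12 mm |
| White board | pushed against both fences until they pushed back (about 22 N each); looked square and snug before blue went on | 5 mm |
| Blue board | pushed against both fences the same way (about 25 N each), flat on white, about 0.5° off square | 5 mm, 0.1 rad (6°) |
| Staples box | same position reading as at the start | 25 mm |

- **Cork choice:** I took the smaller of the two cork-coloured discs, which measured 64 mm across.
- **Less certain:** the stapler's and cork's final centres come from pixels I read off by eye, so they are good to a few millimetres. The side view first suggested the stapler sat off-centre. A projection check before release showed the strip I had noticed was its own base.
- **Not rechecked:** once blue was on top, the white board was hidden from the top view. The last view of it in the side pictures showed it still lined up under blue.

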